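# Flip open a switch guard and press the button

## Robot

A 6-joint arm with a two-finger parallel gripper is mounted at the origin on a cart in front of the work surface, level with it; the furniture and walls round the work are solid. World frame = base frame: x ahead of the robot, y to its left, z up, the work surface at z = 0. Lengths are in m, angles in degrees, forces in N, time in s.
With the tool pointing down it reaches from about 0.4 to 0.825 m from the base axis. Payload 7 kg.
Tool frame: the origin (TCP) lies on the centre line of the jaws, within the pads' length; the fingertips stand 19 mm ahead of it and the grasp point (between the pads) is the TCP (r.tip_extent is the distance from the TCP to the fingertips, in m); z points along the fingers, y is the line along which they close (so a half turn about z gives the same grasp; the last joint's range is limited). The gripper opens to 88 mm and grips with 3 to 60 N. Pads are 19 mm wide; open, the fingers measure 130 mm over their backs; the gripper's body (78 mm by 193 mm) begins 47 mm behind the grasp point.
Start: joints at [-48.237, 20.546, 0.682, 0, -70.136, -16.507], TCP at [0.288, -0.61, 0.246] pointing down, gripper open.
Joint ranges: [-176.03, 176.03], [-82.01, 121.73], [-58.28, 71.71], [-173.87, 95.51], [-174.79, -0.11], [-173.66, 173.66]. Speed limits (degrees/s): [136.94, 136.94, 172.46, 180, 180, 180].

## Interface

Orientations are given as [roll, pitch, yaw] about the fixed x, y, z axes, in that order (R = Rz(yaw) Ry(pitch) Rx(roll)).
In Python, from plant import r gives the robot as it stands. The module is installed in compiled form; this text tells all that it offers.
- The arm moves only by the tool jog_arm, never from a script. Its argument "deltas" is a list that holds one entry, the list of rows, each a list of 5 numbers: the opening, from -1 (shut) to 1 (fully open), then the shift along the world's x, y, z in cm, then the turn about the world's z in rad. In form: [[[claw, dx, dy, dz, turn], ...]]. A call has 1 to 8 rows; each row shifts and turns the commanded pose from where the row before left it; what a row does not reach is not made up. A row lasts 1/8 s, in which the tool goes at most 62.5 mm and 10.7 degrees, less where a joint would pass 70% of its speed; a pose out of reach is approached as far as the arm can. A call with a gripper value outside its range is refused whole. The fingers move at their own pace and stop on an object; "force" is the grip in N (left out, the last holds). Time passes only in rows, so rows that do not move let the fingers close. It gives the time, the measured TCP pose, the force, the opening and the grip force at its end, in the units of the state.
- r.get_state(): the state, without advancing time (a new reading comes with each control period).
- r.capture(name): name is "side" or "top" or "wrist"; returns the picture (400x640x3 uint8, blue, green, red); there is no depth.
- r.camera_info(name): a dict with "fx", "fy", "cx", "cy" (pixels), "view" (4x4, takes a point from world to camera coordinates). Camera axes: x right, y up, looking along -z (the intrinsics and any distortion apply to the point x, -y, -z); pixel columns grow to the right and rows downward; lengths in m; the calibration is good to about 2 mm. A picture is of the moment at which its call begins: read the wrist's pose just before it. camera_info takes no time and is no camera call; for the wrist camera it gives the pose at the moment of the call.
- r.close_job(): hands the job in; it is judged then, once.
The state is a dict: "time_s": time; "joints": joint angles; "qd": joint speeds; "joint_torque": joint torques, N m; "tcp_pos": TCP position; "eef_rot": TCP orientation; "contact_force": force on the tool from outside, world axes, zero at the start; "moment": the same for the moment, N m; "gripper_width": finger opening in m; "gripper_force": force on a finger pad.
Only numpy, scipy, OpenCV 4.12 (cv2) and the standard library are available. Lean on these libraries where they do the work, as an engineer would, in place of code of your own. Each camera call takes 0.05 s, during which the arm holds its last target. There are 200 camera calls.

## Task

Flip open the yellow cover of the yellow switch box with your fingertips, pushing it up by its lip and over past upright so that it stays open by itself; then press the green button beneath it all the way down and let go of it. Push lightly and only push: grip and lift nothing, do not shift or tip either box, keep the blue cover shut and leave the tools lying around alone.

Things in the scene. Friction and masses are not known exactly. Their poses are not given: they have to be found in the camera images.
- box_yellow: Wireless switch box with a yellow cover: grey housing 104 x 104 mm, 85 mm high, about 2.2 kg, standing loose on rubber feet. Origin: centre of its underside; +x level from the lip side (front, facing right and partly toward the robot) to the hinge side (back), +y along the hinge, z up. Recess 92 x 92 mm inside 6 mm walls, floor at z = 50 mm, wall tops at 85 mm.
- yellow_hinge (a point): Point on the yellow cover's hinge axis, midway along it: 56 mm behind the box's centre, 85 mm above the bench. It does not move with the cover.
- yellow_lip (a point): Middle of the lower front edge of the yellow cover's lip; it moves with the cover. The cover is a flat plate, 5 mm thick, 100 mm wide, 148 mm from hinge axis to front edge. Closed it lies level, its underside 86 mm above the bench, and its front part sticks out 40 mm beyond the housing's front wall as a lip with free space beneath.
- cover_yellow (a joint): Hinge angle of the yellow cover, rad: 0 closed and level, 1.57 upright, 2.0 at its stop, leaning back. The hinge runs along the box's y axis at its back edge; the cover swings up and back, away from the lip side. 0.14 kg, hardly any friction: below about 1.5 it falls shut, beyond about 1.65 it falls open to the stop and stays. Lifting the lip takes about 1 N.
- button_yellow_top (a point): Middle of the top of the green button (round, 22 mm across) in the yellow box, 10 mm in front of the box's centre, pointing up; hidden while the cover is shut. Released, its top is 72 mm above the bench, 10 mm above the fixed black collar round it (38 mm across).
- button_yellow (a joint): Travel of that button, m: 0 released, 0.006 fully down; it needs 4 N to be fully down and springs back.
- box_blue: The same kind of box with a blue cover, same size and axes; a bystander, to be left alone.
- cover_blue (a joint): Hinge angle of the blue cover, same meaning; it stays at 0.
- tape_measure: Yellow tape measure lying loose, 64 x 84 x 35 mm; origin under its middle. Bystander.
- sanding_block: Brown sanding block lying loose, 62 x 101 x 28 mm; origin under its middle. Bystander.
- screwdriver_red: Red screwdriver lying loose, 31 x 190 x 31 mm; origin under its middle. Bystander.
- tin_blue: Low round tin with a blue top, lying loose, 56 mm across, 21 mm high; origin under its middle. Bystander.

How it is judged (in metres and radians):
On the way, in this order (a step that is already met when the one before it is completed fails the run):
1. the yellow cover leans open past 1.8 rad with the fingers clear of the yellow box (value of joint cover_yellow above 1.8 rad and contact force between the fingers and box_yellow below 0.2 N), for 0.3 s.
2. the green button is pressed down at least 5 mm (value of joint button_yellow above 0.005 m), for 0.1 s.
At the end, for the whole second after the job is handed in: The yellow cover leans open beyond 1.8 rad at rest, the button has sprung back (less than 1.5 mm down), the blue cover is shut (below 0.05 rad), and both boxes and the four loose things are within 30 mm of where they began (value of joint cover_yellow above 1.8 rad and velocity of joint cover_yellow below 0.1 rad/s and value of joint button_yellow below 0.0015 m and value of joint cover_blue below 0.05 rad and linear speed of box_yellow below 0.02 m/s and distance of each of tape_measure, sanding_block, screwdriver_red, tin_blue, box_yellow, box_blue from where it was at the start of the episode below 0.03 m); the robot touches nothing.
It fails at once if the yellow box is lifted, tipped or shifted by more than 30 mm (distance of box_yellow from where it was at the start of the episode above 0.03 m or height (world z) of box_yellow above 0.012 m or angle between box_yellow's own z axis and vertical above 0.12 rad).
It fails at once if the fingers press or squeeze the yellow box with more than 35 N (contact force between the fingers and box_yellow above 35 N).
It fails at once if the blue box is shifted by more than 30 mm, tipped, or its cover opened by more than 0.15 rad (distance of box_blue from where it was at the start of the episode above 0.03 m or angle between box_blue's own z axis and vertical above 0.12 rad or value of joint cover_blue above 0.15 rad).
It fails at once if one of the tools lying around is moved by more than 30 mm or lifted (distance of any of tape_measure, sanding_block, screwdriver_red, tin_blue from where it was at the start of the episode above 0.03 m or height (world z) of any of tape_measure, sanding_block, screwdriver_red, tin_blue above 0.015 m).
It also fails if it takes over 51 s, if anything falls off the work surface, if the arm or the gripper's body presses on something with over 40 N, if the wrist force passes 120 N, or if a joint passes its speed limit or range.

## Working session

There is one attempt and no reset: what is moved stays moved. The work goes in short steps, Python scripts to look and compute and a tool call to move; the robot and the scene stay as the last step left them, time stands still between calls to the robot, and variables do not carry over. Pictures are saved under pics/ and viewed, at most 10 in all, crops included, and the job is handed in when it is done.

Besides the shell and the picture viewer there is one more tool, called after ">>>" as name([rows], argument=value, ...), one row to a line, values as JSON. jog_arm: Moves the arm, as the interface text tells. Its arguments: {"type":"object","properties":{"deltas":{"type":"array"},"force":{"type":"number"}},"required":["deltas"]}

```bash
mkdir -p pics; python3 - <<'E'
from plant import r
import cv2,numpy as np
for n in("side","top"):
    cv2.imwrite(f"pics/{n}0.png",r.capture(n)); i=r.camera_info(n); print(n,{k:(np.round(v,4).tolist()) for k,v in i.items() if k!='name'})
s=r.get_state();print(s)
E
```

```text
side {'fx': 446.2388, 'fy': 446.2388, 'cx': 321.614, 'cy': 196.0971, 'view': [[-0.8559, -0.5169, -0.0171, 0.4605], [0.3202, -0.5554, 0.7675, -0.2473], [-0.4062, 0.6514, 0.6409, -1.0114], [0.0, 0.0, 0.0, 1.0]]}
top {'fx': 438.3763, 'fy': 438.3763, 'cx': 322.78, 'cy': 200.4531, 'view': [[0.0213, -0.9996, 0.017, -0.0327], [0.9944, 0.0229, 0.1031, -0.544], [-0.1034, 0.0148, 0.9945, -1.2073], [0.0, 0.0, 0.0, 1.0]]}
{'time_s': 0.1, 'joints': array([-4.82375936e+01,  2.05881612e+01,  6.38490221e-01, -1.64661073e-02,
       -7.01351606e+01, -1.65065698e+01]), 'qd': array([ 0.0790445 , -0.12795081,  0.11685378,  0.02573052,  0.02646833,
       -0.02709578]), 'joint_torque': array([-4.19662902e-04, -5.84163666e+01,  2.93751723e+01,  7.01548576e+00,
        1.01069076e-02, -5.22860773e-05]), 'tcp_pos': array([ 0.28779086, -0.6101255 ,  0.24470693]), 'eef_rot': array([ 1.79914266e+02, -9.26286312e-03, -1.54749763e+02]), 'contact_force': array([0.47541256, 0.46542716, 0.58291368]), 'moment': array([ 0.00599508,  0.01746353, -0.0412786 ]), 'gripper_force': 0.0, 'gripper_width': 0.08768972571937668}
```

View pics/top0.png

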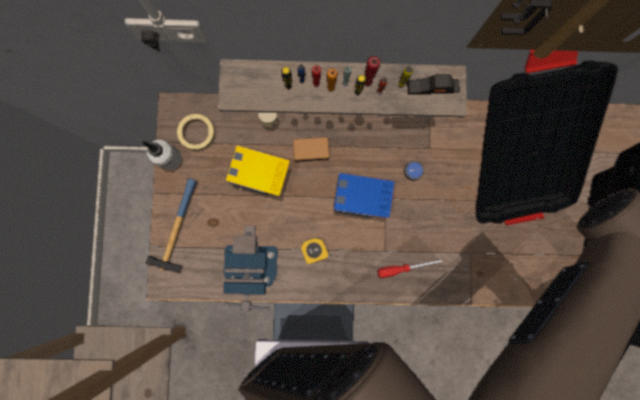

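View pics/side0.png

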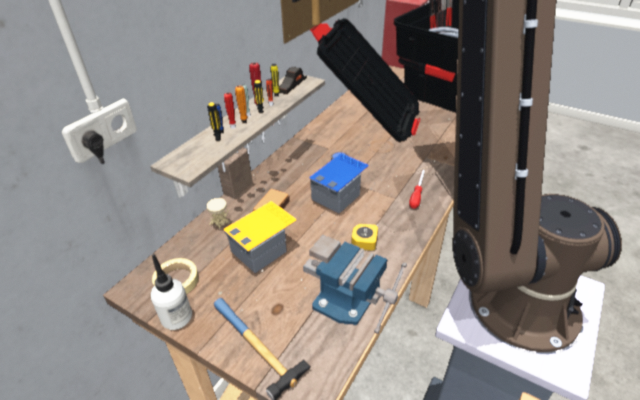

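Top view: the yellow cover is centred at about (258,171), with its hinges on the left at (236,155) and (232,178) and its lip on the right near (288,175). The blue box is at (364,195), the sanding block at (311,149) and the shelf behind at rows 60-115. The side view shows the same layout, with the shelf standing higher on brackets.

```bash
cat > h.py <<'E'
import cv2,numpy as np
from plant import r
def ray(n,p):
    i=r.camera_info(n);V=np.array(i['view']);R=V[:3,:3];c=-R.T@V[:3,3]
    d=R.T@np.array([(p[0]-i['cx'])/i['fx'],-(p[1]-i['cy'])/i['fy'],-1.]);return c,d
def plane(n,p,z):
    c,d=ray(n,p);return (c+d*(z-c[2])/d[2])
def tri(p,q):
    c,d=ray("top",p);e,f=ray("side",q);s=np.linalg.lstsq(np.c_[d,-f],e-c,rcond=None)[0]
    return (c+d*s[0]+e+f*s[1])/2
def proj(n,P):
    i=r.camera_info(n);x=np.array(i['view'])@[*P,1];return i['cx']-i['fx']*x[0]/x[2],i['cy']+i['fy']*x[1]/x[2]
E
python3 - <<'E'
from h import *
for n,box,zs in(("top",(215,140,300,205),.091),("side",(215,195,305,255),.091)):
    im=cv2.imread(f"pics/{n}0.png");h=cv2.cvtColor(im,cv2.COLOR_BGR2HSV);m=cv2.inRange(h,(22,120,90),(36,255,255))
    k=np.zeros_like(m);x,y,X,Y=box;k[y:Y,x:X]=m[y:Y,x:X]
    c=max(cv2.findContours(k,0,2)[0],key=cv2.contourArea)
    W=np.array([plane(n,p[0],zs)[:2] for p in c],np.float32)
    rc=cv2.minAreaRect(W);print(n,cv2.contourArea(c),rc,np.round(cv2.boxPoints(rc),4).tolist())
print("shelf near-left corner",tri((218,114),(185,178)), tri((466,115),(325,84)))
E
python3 -c "
import cv2
a=cv2.imread('pics/top0.png')[130:220,210:330];b=cv2.imread('pics/side0.png')[140:280,200:330]
cv2.imwrite('pics/c.png',cv2.hconcat([cv2.resize(a,(400,300),interpolation=2),cv2.resize(b,(400,300),interpolation=2)]))"
```

```text
top 1884.0 ((0.6154569983482361, 0.15702414512634277), (0.15241234004497528, 0.10317303240299225), 74.85649108886719) [[0.545799970626831, 0.09690000116825104], [0.6452999711036682, 0.07000000029802322], [0.6851999759674072, 0.21709999442100525], [0.5856000185012817, 0.24410000443458557]]
side 1693.5 ((0.6177704334259033, 0.15919876098632812), (0.15200604498386383, 0.10414481908082962), 74.80601501464844) [[0.5475999712944031, 0.09950000047683716], [0.6481000185012817, 0.0722000002861023], [0.6879000067710876, 0.21889999508857727], [0.5874000191688538, 0.24619999527931213]]
shelf near-left corner [0.73116695 0.24165576 0.24190723] [ 0.74432168 -0.36690842  0.21046132]
```

View pics/c.png

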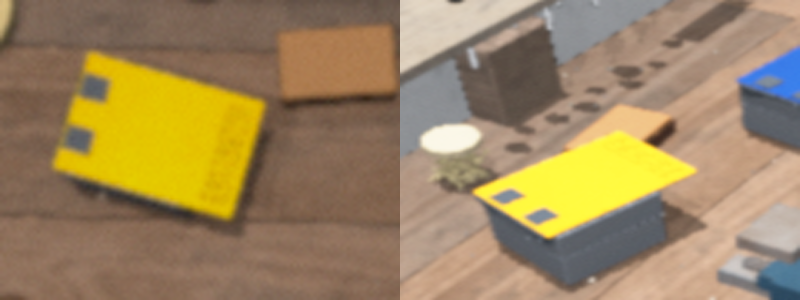

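The cover's front edge is at about (0.597, 0.085), the hinge at (0.6355, 0.2275), the box yaw is 74.8° and the shelf edge is at x≈0.735. I'm moving to a point in front of the lip with the fingers shut.

>>> jog_arm([
  [[-1,0.8,6,0,0],[-1,0.8,6,0,0],[-1,0.8,6,0,0],[-1,0.8,6,0,0],[-1,0.8,6,0,0],[-1,0.8,0,0,0]],
], force=10)

```text
time_s: 0.85
tcp_pos: [0.3361, -0.3073, 0.2461]
eef_rot: [-180.0, 0.1, -154.5]
contact_force: [0.3, -0.3, 1.2]
gripper_width: 0.0334
gripper_force: 0.0
```

>>> jog_arm([
  [[-1,3,4.4,0,0.11],[-1,3,4.4,0,0.11],[-1,3,4.4,0,0.11],[-1,3,4.4,0,0.11],[-1,3,4.4,0,0.11],[-1,3,4.4,0,0.11],[-1,2.5,4.4,0,0.11],[-1,2.5,4.4,0,0.1]],
])

```text
time_s: 1.85
tcp_pos: [0.5671, 0.0425, 0.2451]
eef_rot: [180.0, -0.0, -104.7]
contact_force: [0.0, -0.4, 1.3]
gripper_width: 0.0001
gripper_force: 0.0
```

>>> jog_arm([
  [[-1,0,0,0,0],[-1,0,0,0,0]],
])

```text
time_s: 2.1
tcp_pos: [0.566, 0.0411, 0.2448]
eef_rot: [179.9, -0.1, -104.9]
contact_force: [-0.1, 0.5, 0.7]
gripper_width: 0.0003
gripper_force: 0.0
```

>>> jog_arm([
  [[-1,0,0,-5,0],[-1,0,0,-5,0],[-1,0,0,-4,0],[-1,0,0,-1.6,0],[-1,0,0,0,0]],
])

```text
time_s: 2.72
tcp_pos: [0.5658, 0.0407, 0.0894]
eef_rot: [179.9, -0.1, -105.0]
contact_force: [0.4, 0.5, 0.1]
gripper_width: 0.0007
gripper_force: 0.0
```

```bash
python3 - <<'E'
from h import *
a=r.capture("side")[110:290,180:400];b=r.capture("wrist")
cv2.imwrite('pics/d.png',cv2.hconcat([cv2.resize(a,(400,327),interpolation=2),cv2.resize(b,(400,327))]))
E
```

```text
(no output)
```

View pics/d.png

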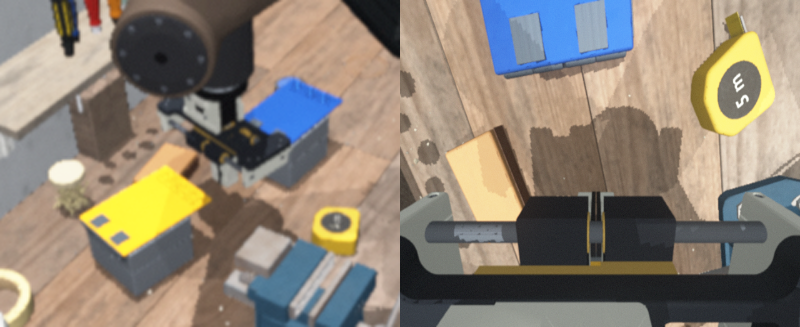

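The side view shows the shut fingers standing clear in front of the yellow lip. The wrist view looks away from it, toward the blue box and tape measure. I'll approach and feel for contact.

>>> jog_arm([
  [[-1,0.4,1.5,0,0],[-1,0.4,1.5,0,0],[-1,0.08,0.3,0,0],[-1,0,0,0,0]],
])

```text
time_s: 3.32
tcp_pos: [0.5748, 0.0751, 0.0896]
eef_rot: [180.0, 0.0, -104.8]
contact_force: [-0.5, 0.0, -0.2]
gripper_width: 0.0006
gripper_force: 0.0
```

>>> jog_arm([
  [[-1,0.08,0.3,0,0],[-1,0,0,0,0]],
])

```text
time_s: 3.58
tcp_pos: [0.5755, 0.0775, 0.0895]
eef_rot: [180.0, -0.0, -104.9]
contact_force: [0.2, -0.2, 0.5]
gripper_width: 0.0005
gripper_force: 0.0
```

>>> jog_arm([
  [[-1,0.05,0.2,0,0],[-1,0,0,0,0]],
])

```text
time_s: 3.82
tcp_pos: [0.5761, 0.0795, 0.0895]
eef_rot: [180.0, -0.0, -104.9]
contact_force: [0.1, 0.0, 1.2]
gripper_width: 0.0006
gripper_force: 0.0
```

>>> jog_arm([
  [[-1,0.05,0.2,0,0],[-1,0,0,0,0]],
])

```text
time_s: 4.08
tcp_pos: [0.576, 0.0802, 0.0895]
eef_rot: [179.9, -0.1, -104.9]
contact_force: [0.6, -6.2, 2.2]
gripper_width: 0.0001
gripper_force: 3.0
```

>>> jog_arm([
  [[-1,0.03,0.1,0,0],[-1,0,0,0,0]],
])

```text
time_s: 4.32
tcp_pos: [0.576, 0.0804, 0.0895]
eef_rot: [179.9, -0.2, -104.9]
contact_force: [-0.3, -9.8, 2.3]
gripper_width: 0.0004
gripper_force: 4.7
```

>>> jog_arm([
  [[-1,0.03,0.1,0,0],[-1,0,0,0,0]],
])

```text
time_s: 4.58
tcp_pos: [0.5758, 0.0808, 0.0895]
eef_rot: [179.9, -0.3, -104.9]
contact_force: [-1.4, -12.1, 4.1]
gripper_width: 0.0002
gripper_force: 5.9
```

Contact at y≈0.080. I'll ease off a little and try lifting by friction.

>>> jog_arm([
  [[-1,-0.03,-0.1,0.2,0],[-1,0,0,0.3,0],[-1,0,0,0.3,0],[-1,0,0.02,0.4,0],[-1,0,0,0,0]],
])

```text
time_s: 5.2
tcp_pos: [0.576, 0.0814, 0.1014]
eef_rot: [179.9, -0.1, -104.9]
contact_force: [-0.4, -5.8, 0.1]
gripper_width: 0.0006
gripper_force: 2.9
```

```bash
python3 - <<'E'
from h import *
a=r.capture("side")[150:290,190:360];b=r.capture("top")[120:230,200:340]
cv2.imwrite('pics/e.png',cv2.hconcat([cv2.resize(a,(400,330),interpolation=2),cv2.resize(b,(400,330),interpolation=2)]))
E
```

```text
(no output)
```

View pics/e.png

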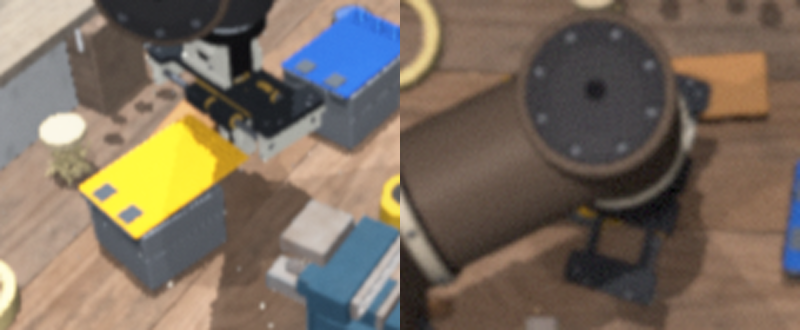

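Side view: the fingers touch the lip, but the lift isn't certain by eye. I'll measure the lip's visible corner, which appeared at about (245,160) in the crop.

```bash
cat >> h.py <<'E'
def ymask(im):
    h=cv2.cvtColor(im,cv2.COLOR_BGR2HSV);m=cv2.inRange(h,(22,100,60),(36,255,255));k=np.zeros_like(m);k[60:262,150:335]=m[60:262,150:335]
    return max(cv2.findContours(k,0,2)[0],key=cv2.contourArea)[:,0]
def lip(im):
    c=ymask(im);return c[np.argmax(c@[1,0.15])],c[np.argmax(c[:,1])],c[np.argmin(c[:,0])]
E
python3 - <<'E'
from h import *
print(lip(cv2.imread('pics/side0.png')),lip(r.capture("side")))
u=np.array([.262,.965,0]);v=np.array([-.965,.262,0]);H=np.array([.6355,.2275,.085])
for d in(0,2,4,6,8,12,20):
    t=np.radians(d);print(d,np.round(proj("side",H+v*.05-u*.148*np.cos(t)+[0,0,.148*np.sin(t)+.003]),1))
E
```

```text
(array([295, 220], dtype=int32), array([248, 250], dtype=int32), array([224, 229], dtype=int32)) (array([283, 218], dtype=int32), array([247, 250], dtype=int32), array([224, 228], dtype=int32))
0 [297.2 219.5]
2 [297. 218.]
4 [296.9 216.5]
6 [296.6 215.1]
8 [296.3 213.7]
12 [295.5 210.9]
20 [293.3 205.9]
```

>>> jog_arm([
  [[-1,0,0.02,0.4,0],[-1,0,0.03,0.4,0],[-1,0.01,0.04,0.4,0],[-1,0.01,0.04,0.4,0],[-1,0,0,0,0]],
])

```text
time_s: 5.98
tcp_pos: [0.5766, 0.0837, 0.1178]
eef_rot: [180.0, -0.0, -104.9]
contact_force: [-1.1, -4.7, 0.1]
gripper_width: -0.0
gripper_force: 2.9
```

```bash
python3 - <<'E'
from h import *
im=r.capture("side");cv2.imwrite('pics/s1.png',im)
cv2.imwrite('pics/f.png',cv2.hconcat([cv2.resize(x[170:270,215:315],(400,400),interpolation=2) for x in (cv2.imread('pics/side0.png'),im)]))
E
```

```text
(no output)
```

View pics/f.png

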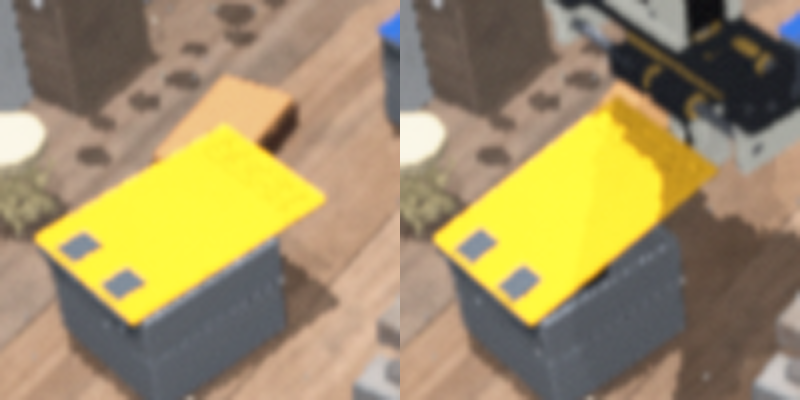

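The right-hand picture shows the cover lifting: its lip corner moved from about (325,197) to (716,172) in the crop (right half offset 400), roughly 10°. I'll keep following the arc.

>>> jog_arm([
  [[-1,0.07,0.27,0.9,0],[-1,0.1,0.4,1.1,0],[-1,0.13,0.5,1.1,0],[-1,0.15,0.6,1.0,0],[-1,0,0,0,0]],
])

```text
time_s: 6.65
tcp_pos: [0.5812, 0.101, 0.1598]
eef_rot: [180.0, -0.1, -104.9]
contact_force: [-2.4, -8.8, 4.8]
gripper_width: 0.0002
gripper_force: 4.8
```

>>> jog_arm([
  [[-1,0.12,0.45,1.2,0],[-1,0.2,0.75,1.1,0],[-1,0.23,0.85,1.0,0],[-1,0.26,0.95,0.9,0],[-1,0,0,0,0]],
])

```text
time_s: 7.28
tcp_pos: [0.5906, 0.1333, 0.2013]
eef_rot: [-179.9, 0.1, -104.8]
contact_force: [0.5, -1.0, -0.1]
gripper_width: 0.0004
gripper_force: 0.4
```

>>> jog_arm([
  [[-1,0.3,1.1,0.9,0],[-1,0.3,1.1,0.8,0],[-1,0.32,1.2,0.6,0],[-1,0.33,1.2,0.4,0],[-1,0.33,1.2,0.1,0],[-1,0,0,0,0]],
])

```text
time_s: 8.02
tcp_pos: [0.6056, 0.1907, 0.2281]
eef_rot: [180.0, -0.0, -104.8]
contact_force: [-0.5, -0.5, -0.9]
gripper_width: 0.0004
gripper_force: 0.0
```

>>> jog_arm([
  [[-1,0.3,1.1,0,0],[-1,0.3,1.1,0,0],[-1,0.3,1.1,0,0],[-1,0.3,1.1,0,0],[-1,0.3,1.1,0,0],[-1,0.15,0.6,0,0],[-1,0,0,0,0]],
])

```text
time_s: 8.9
tcp_pos: [0.622, 0.2512, 0.2283]
eef_rot: [180.0, -0.0, -104.9]
contact_force: [0.3, -1.1, 0.4]
gripper_width: 0.0004
gripper_force: 0.0
```

>>> jog_arm([
  [[-1,-0.5,-2,0,0],[-1,-0.6,-2.2,0,0],[-1,-0.6,-2.2,0,0],[-1,-0.2,-0.8,0,0],[-1,0,0,0,0]],
])

```text
time_s: 9.52
tcp_pos: [0.603, 0.1778, 0.2291]
eef_rot: [-180.0, 0.0, -105.0]
contact_force: [0.8, 0.2, -0.1]
gripper_width: 0.0004
gripper_force: 0.0
```

```bash
python3 - <<'E'
from h import *
im=r.capture("side")
cv2.imwrite('pics/g.png',cv2.resize(im[90:290,150:350],(600,600),interpolation=2))
E
```

```text
(no output)
```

View pics/g.png

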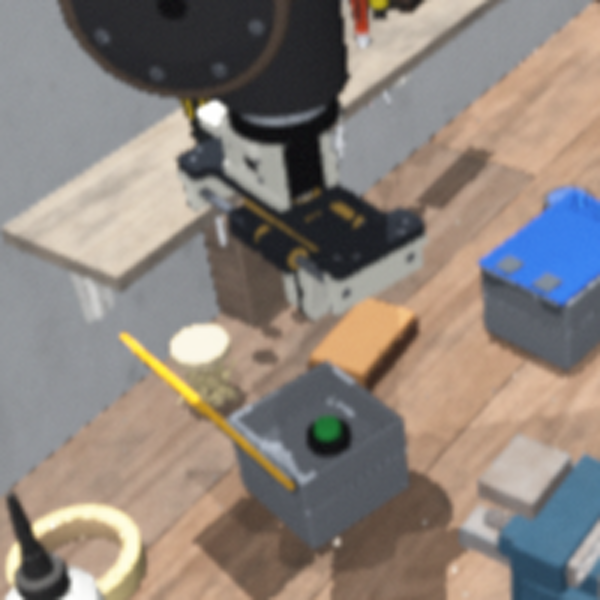

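The cover leans open by itself and the green button is visible at crop (327,430), about pixel (259,233). I'll locate it.

```bash
python3 - <<'E'
from h import *
for n,(x,y,X,Y) in(("side",(235,215,290,255)),("top",(215,130,310,215))):
    im=r.capture(n);h=cv2.cvtColor(im,cv2.COLOR_BGR2HSV);m=cv2.inRange(h,(45,100,30),(85,255,255))[y:Y,x:X]
    c=cv2.findContours(m,0,2)[0]
    if c:
        c=max(c,key=cv2.contourArea);(a,b),w,_=cv2.minAreaRect(c);print(n,a+x,b+y,w,plane(n,(a+x,b+y),.070))
print(np.array([.6182,.1638]),r.get_state()['tcp_pos'])
E
```

```text
side 259.0 233.0 (8.0, 10.0) [0.61486007 0.17047845 0.07      ]
top 256.0999984741211 170.8000030517578 (8.944271087646484, 8.497057914733887) [0.61757778 0.16409643 0.07      ]
[0.6182 0.1638] [0.60316909 0.17906452 0.22857711]
```

>>> jog_arm([
  [[-1,0.7,-1.2,0,0],[-1,0,0,-4,0],[-1,0,0,-4,0],[-1,0,0,-4,0],[-1,0,0,-1,0],[-1,0,0,0,0]],
])

```text
time_s: 10.42
tcp_pos: [0.6104, 0.1666, 0.0986]
eef_rot: [180.0, -0.0, -104.9]
contact_force: [1.1, -0.1, 1.6]
gripper_width: 0.0004
gripper_force: 0.0
```

>>> jog_arm([
  [[-1,0,0,-0.4,0],[-1,0,0,-0.2,0],[-1,0,0,0,0]],
])

```text
time_s: 10.8
tcp_pos: [0.6102, 0.1669, 0.0932]
eef_rot: [-180.0, 0.0, -104.9]
contact_force: [-0.1, 0.1, 0.1]
gripper_width: 0.0006
gripper_force: 0.0
```

>>> jog_arm([
  [[-1,0,0,-0.3,0],[-1,0,0,-0.3,0],[-1,0,0,0,0]],
])

```text
time_s: 11.18
tcp_pos: [0.6104, 0.1669, 0.0867]
eef_rot: [-180.0, 0.0, -104.9]
contact_force: [-0.4, 0.9, 4.1]
gripper_width: 0.0004
gripper_force: 1.6
```

>>> jog_arm([
  [[-1,0,0,-0.15,0],[-1,0,0,0,0],[-1,0,0,0,0]],
])

```text
time_s: 11.55
tcp_pos: [0.6104, 0.1669, 0.0853]
eef_rot: [-180.0, 0.0, -104.9]
contact_force: [0.9, 0.2, 4.3]
gripper_width: -0.0
gripper_force: 2.0
```

>>> jog_arm([
  [[-1,0,0,-0.1,0],[-1,0,0,0,0]],
])

```text
time_s: 11.8
tcp_pos: [0.6104, 0.167, 0.0852]
eef_rot: [-179.9, 0.0, -104.9]
contact_force: [-1.0, 0.8, 10.0]
gripper_width: 0.0001
gripper_force: 5.2
```

>>> jog_arm([
  [[-1,0,0,-0.1,0],[-1,0,0,0,0],[-1,0,0,0,0]],
])

```text
time_s: 12.18
tcp_pos: [0.6104, 0.167, 0.085]
eef_rot: [-179.9, 0.0, -104.9]
contact_force: [-4.0, 0.6, 15.7]
gripper_width: 0.0006
gripper_force: 8.2
```

Bottomed out: the force jumped while the height stayed at 0.085. Now I'll retract straight up and check.

>>> jog_arm([
  [[-1,0,0,1,0],[-1,0,0,4,0],[-1,0,0,5,0],[-1,0,0,5,0],[-1,-0.8,-3,0,0],[-1,-0.8,-3,0,0],[-1,0,0,0,0],[-1,0,0,0,0]],
])

```text
time_s: 13.18
tcp_pos: [0.5935, 0.1063, 0.2323]
eef_rot: [179.9, -0.0, -104.9]
contact_force: [-0.3, 0.4, 0.1]
gripper_width: 0.0002
gripper_force: 0.0
```

```bash
python3 - <<'E'
from h import *
im=r.capture("side")
cv2.imwrite('pics/k.png',cv2.resize(im[90:290,150:400],(750,600),interpolation=2))
E
```

```text
(no output)
```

View pics/k.png

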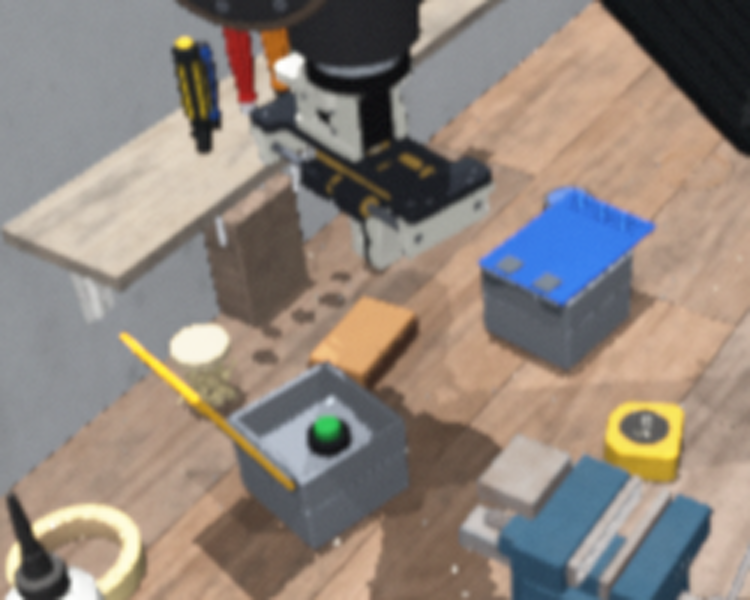

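The cover is open, the button at crop (327,430) has sprung back, and nothing else has moved.

```bash
python3 -c "
from plant import r
print(r.close_job())"
```

```text
the job is handed in; nothing more can be done
None
```

The job is handed in at about 13 s on the robot's clock: the yellow cover stands open by itself and the green button was pressed to its stop and has sprung back. In the last side view the blue cover is shut and nothing looks displaced; the hand-in gave no verdict.

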